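Shade the dish and hold the shutter open

ROBOT

A 7-joint arm with a two-finger parallel gripper is mounted at the origin on the work surface. World frame = base frame: x ahead of the robot, y to its left, z up, the work surface at z = 0. Lengths are in m, angles in rad, forces in N, time in s.
With the tool pointing down it reaches from about 0.4 to 0.85 m from the base axis. Payload 10.4 kg.
Tool frame: the origin (TCP) lies at the very end of the fingers, on their centre line; the grasp point (between the pads) lies r.tcp_to_grasp behind it (r.tcp_to_grasp is the distance from the TCP to the grasp point, in m); z points along the fingers, y is the line along which they close (so a half turn about z gives the same grasp; the last joint's range is limited). The gripper opens to 87 mm and grips with 3 to 60 N. Pads are 19 mm wide; open, the fingers measure 117 mm over their backs; the gripper's body (75 mm by 190 mm) begins 51 mm behind the grasp point.
Start: joints at [1.14, 0.332, -0.065, 1.46, 0.022, 1.35, -0.088], TCP at [0.248, -0.574, 0.196] pointing down, gripper open.
Joint ranges: [-2.6, 2.6], [-0.5, 2.12], [-1.47, 1.34], [0.16, 2.42], [-1.27, 4.41], [0.06, 2.06], [-2.6, 2.6]. Speed limits (rad/s): [2.22, 2.22, 2.79, 2.79, 3.14, 3.14, 3.14].

INTERFACE

Orientations are given as a unit quaternion [x, y, z, w].
In Python, from bench import monitor, cams, ticket, r gives the robot as it stands.
- The arm moves only by the shell command python3 -m crank 'ROWS' [OPENING] [FORCE]. ROWS is a JSON object whose one key "steps" holds a list of rows, each a list of 2 entries, a list of its own where there are three numbers: the shift along the world's x, y, z in units of 25 mm (1.0 is 25 mm), then the turn, a rotation vector about the world's x, y, z in units of 5 degrees (1.0 is 5 degrees). In form: {"steps": [[[x, y, z], [ax, ay, az]], ...]}. A call has 1 to 10 rows; each row shifts and turns the commanded pose from where the row before left it; what a row does not reach is not made up. A row lasts 1/12 s, in which the tool goes at most 41.7 mm and 7.16 degrees, less where a joint would pass 70% of its speed; a pose out of reach is approached as far as the arm can. A call is refused whole if a number of a shift passes 1 or a number of a turn 1, either way. A call with a gripper value outside its range is refused whole. OPENING is the finger opening in mm, from 0 to 87, set as the call begins (- or left out, the last holds). The fingers move at their own pace and stop on an object; FORCE is the grip in N (left out, the last holds). Time passes only in rows, so rows that do not move let the fingers close. It gives the time, the measured TCP pose, the force, the opening and the grip force at its end, in the units of the state.
- monitor.read_state(): the state, without advancing time (a new reading comes with each control period).
- cams.camera(name): name is "side" or "top"; returns a dict with "pixels" (420x560x3 uint8, blue, green, red), "z_map" (420x560 float32, m along the optical axis (not along the pixel's ray), 0 where there is no reading), "vfov" (degrees; the focal length in pixels is half the picture's height over the tangent of half this angle, whatever the lens; pixels are square), "cx", "cy" (the principal point, pixels), "T" (4x4, takes a point from camera to world coordinates). Camera axes: x right, y up, looking along -z (the intrinsics and any distortion apply to the point x, -y, -z); pixel columns grow to the right and rows downward; lengths in m; the calibration is good to about 2 mm. A picture is of the moment at which its call begins.
- ticket.close_job(): hands the job in; it is judged then, once.
The state is a dict: "time": time; "joint_positions": joint angles; "joint_vel": joint speeds; "joint_torque": joint torques, N m; "ee_pos": TCP position; "eef_rot": TCP orientation; "ft_force": force on the tool from outside, world axes, zero at the start; "torque": the same for the moment, N m; "width": finger opening in m; "grip_force": force on a finger pad.
Only numpy, scipy, OpenCV 4.12 (cv2) and the standard library are available. Lean on these libraries where they do the work, as an engineer would, in place of code of your own. Each camera call takes 0.05 s, during which the arm holds its last target. There are 200 camera calls.

TASK

The eight-sided black light shield was left mouth-up on the bench: turn it over, set it down gently mouth-down on the microscope's stage so that it covers the dish, and let it go. Only then draw the sprung shutter rod on the microscope's side out until its engraved ring, 40 mm along, is at the mouth of the sleeve, and finish while still holding it there. Leave the other things on the bench where they are.

Things in the scene. Friction and masses are not known exactly. Their poses are not given: they have to be found in the camera images.
- light_shield: light shield: loose eight-sided matt black plastic cup, 56 mm across flats, 52 mm tall, walls 3.5 mm, closed end 4 mm thick, mouth 49 mm clear, about 120 g. Origin: centre of the closed end's outside; z axis points from there to the mouth (up at the start); flats face its x and y axes and every 45 degrees between. It can be gripped across any two facing flats; lying on a flat it does not roll
- shield_rim (a point): centre of the light shield's mouth, 52 mm from its closed end along its z axis
- microscope: compact inverted microscope fixed on the bench: cream housing 300 mm along x, 240 mm along y; flat black stage 135 mm above the bench. Origin: centre of its underside, at bench height. Display on its -x face, camera on its +x face, black focus knobs (60 mm across, 38 mm out) on both y faces, 85 mm towards +x of the middle; shutter rod on its -y face
- dish (a point): point on the stage surface, 135 mm above the bench, at the middle of the clear culture dish, which is fixed in its insert, 38 mm across over its lid, and stands 13 mm above the stage; 20 mm towards -x of the stage's middle. Axes as the microscope's
- sleeve_mouth (a point): centre of the open end of the shutter rod's fixed aluminium sleeve (17 mm across), 88 mm above the bench, 36 mm out from the microscope's -y face, 55 mm towards -x of its middle. The rod comes out level along the microscope's -y direction. Axes as the microscope's
- pull_knob (a point): black knob on the outer end of the 10 mm steel shutter rod: a cylinder 22 mm across and 26 mm long, with a 25 mm wide, 4 mm thick flange at its outer end; axis along the microscope's y. Origin: on its axis, at the middle of the 26 mm; 16 mm outside the sleeve's mouth with the rod home; moves with the rod. Axes as the microscope's
- shutter_rod (a joint): how far the shutter rod is drawn out of its sleeve, in m: 0 home, stop at 0.058. The engraved dark ring on the rod comes to the sleeve's mouth at 0.040. The spring inside pulls it home with 5 N at the start and 11 N at the ring; let go, it springs back
- well_plate: bystander: clear 6-well plate with lid, 85 x 127 x 20 mm, origin under its middle
- oil_bottle: bystander: small amber bottle, 32 mm across, 70 mm tall, origin under its middle
- objective: bystander: steel microscope objective standing on end, 32 mm across, 46 mm tall, origin under its middle

How it is judged:
On the way, in this order (a step that is already met when the one before it is completed fails the run):
1. the light shield stands mouth-down on the stage over the dish, let go and at rest, the shutter rod home (angle between light_shield's own z axis and vertical above 3.08 rad and horizontal distance between light_shield and dish below 0.011 m and z of shield_rim in the frame of dish below 0.003 m and linear speed of light_shield below 0.02 m/s and contact force between each of the arm, the fingers and light_shield below 0.1 N and value of joint shutter_rod below 0.005 m), for 0.2 s.
2. the shutter rod is drawn out to its ring (40 mm, within 4 mm) by the fingers and held (value of joint shutter_rod between 0.036 and 0.044 m and contact force between the fingers and shutter_rod above 2 N), for 0.3 s.
At the end, for the whole second after the job is handed in: The fingers hold the shutter rod still, drawn out to its ring: 40 mm within 4 mm. The light shield stands by itself at rest, mouth-down with its whole rim on the stage (within 3 mm), the dish under it (centres within 11 mm), untouched by the robot (all of step 2 and velocity of joint shutter_rod between -0.01 and 0.01 m/s and angle between light_shield's own z axis and vertical above 3.08 rad and horizontal distance between light_shield and dish below 0.011 m and z of shield_rim in the frame of dish below 0.003 m and linear speed of light_shield below 0.02 m/s and contact force between each of the arm, the fingers and light_shield below 0.1 N); the arm keeps its last pose, push and grip.
It fails at once if the shutter rod is drawn more than 10 mm while the light shield is not mouth-down over the dish (value of joint shutter_rod above 0.01 m and (angle between light_shield's own z axis and vertical below 3 rad or horizontal distance between light_shield and dish above 0.014 m or z of shield_rim in the frame of dish above 0.006 m)).
It fails at once if the light shield is dropped or knocked: it moves faster than 0.6 m/s with no finger on it (linear speed of light_shield above 0.6 m/s and contact force between the fingers and light_shield below 0.05 N).
It fails at once if the light shield is pressed or banged on the microscope with over 60 N (contact force between light_shield and microscope above 60 N).
It fails at once if a bystander (well plate, bottle or objective) is moved more than 20 mm (distance of any of well_plate, oil_bottle, objective from where it was at the start of the episode above 0.02 m).
It also fails if it takes over 61 s, if anything falls off the work surface, if the arm or the gripper's body presses on something with over 40 N, if the wrist force passes 120 N, or if a joint passes its speed limit or range.

## Working session

There is one attempt and no reset: what is moved stays moved. The work goes in short steps, Python scripts to look and compute and a shell command to move; the robot and the scene stay as the last step left them, time stands still between calls to the robot, and variables do not carry over. Pictures are saved under pics/ and viewed, at most 10 in all, crops included, and the job is handed in when it is done.

```bash
ls; mkdir -p pics
cat > h.py <<'E'
import numpy as np, cv2
from bench import monitor, cams, ticket, r
def grab(n):
    c=cams.camera(n); np.savez('/tmp/%s.npz'%n,**c); return c
def cloud(c):
    h,w=c['z_map'].shape; f=h/2/np.tan(np.radians(c['vfov'])/2)
    v,u=np.mgrid[:h,:w]; z=c['z_map']
    P=np.stack([(u-c['cx'])/f*z,-(v-c['cy'])/f*z,-z],-1)
    return P@c['T'][:3,:3].T+c['T'][:3,3]
E
python3 - <<'E'
from h import *
s=monitor.read_state(); print(s, r.tcp_to_grasp)
for n in ['side','top']:
    c=grab(n); cv2.imwrite(f'pics/{n}0.png',c['pixels']); print(n,{k:v for k,v in c.items() if k not in('pixels','z_map')})
E
```

```text
pics
{'time': 0.0, 'joint_positions': array([ 1.14039006,  0.33289827, -0.06468959,  1.46097639,  0.02158623,
        1.3499193 , -0.08852189]), 'joint_vel': array([ 1.34315585e-03,  1.07694860e-03, -3.79165529e-05, -1.16309398e-04,
       -1.14519128e-04,  8.09372156e-04, -1.28323666e-03]), 'joint_torque': array([ 5.26496240e-05, -6.23240876e+01,  2.52098119e-02, -3.89899743e+01,
       -6.11193851e-02,  3.97555938e-02,  1.54220197e-04]), 'ee_pos': array([ 0.24768325, -0.57333443,  0.19502073]), 'eef_rot': array([ 9.79284724e-01,  2.02486698e-01, -1.82533442e-04, -7.30754930e-04]), 'ft_force': array([-0.14464503,  0.02663695, -0.15831755]), 'torque': array([ 0.03463143, -0.0134283 ,  0.00382911]), 'grip_force': 0.0, 'width': 0.08681877374968001} 0.0187
side {'vfov': 46.22990871254334, 'cx': 282.4794970694166, 'cy': 214.4595382096065, 'T': array([[-0.95072541,  0.15865317, -0.26636512,  0.19698932],
       [-0.30994218, -0.46543793,  0.82903762,  1.00369356],
       [ 0.00755302,  0.87074491,  0.49167697,  0.80189355],
       [ 0.        ,  0.        ,  0.        ,  1.        ]])}
top {'vfov': 56.24601203704618, 'cx': 274.7988465300162, 'cy': 212.35580672352066, 'T': array([[-0.01474264,  0.98183234, -0.18917692,  0.40064445],
       [-0.99986601, -0.01312974,  0.00977637, -0.11929267],
       [ 0.00711492,  0.1892957 ,  0.98189435,  0.97301031],
       [ 0.        ,  0.        ,  0.        ,  1.        ]])}
```

View pics/side0.png

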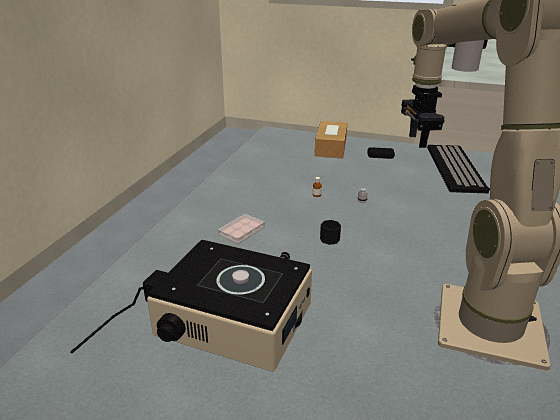

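View pics/top0.png

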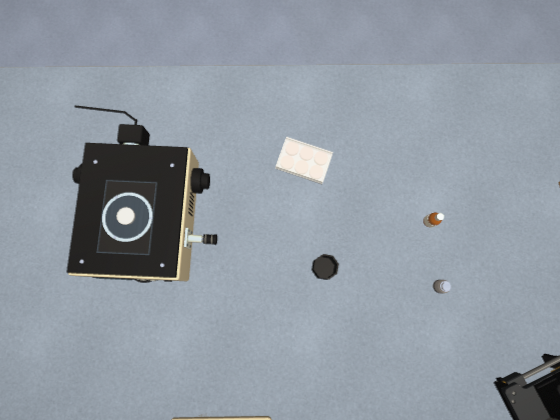

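The side view shows the microscope at about (230,300), the shield at (330,232), and the plate, bottle and objective behind them. In the top view the shield is at (324,267), the dish at (125,216), the sleeve at (195,238), the pull knob at (210,239), the well plate at (305,160), the bottle at (434,219) and the objective at (442,286).

Run:
```python
from h import *
L=lambda n:dict(np.load('/tmp/%s.npz'%n))
np.set_printoptions(precision=4,suppress=True)
t=L('top');s=L('side')
for n,c in(('top',t),('side',s)):
    P=cloud(c);h=cv2.cvtColor(c['pixels'],cv2.COLOR_BGR2HSV);v=h[...,2]
    def rep(name,m):
        q=P[m]; 
        if len(q)<5: print(n,name,len(q));return
        r_=cv2.minAreaRect(q[:,:2].astype(np.float32)); print(n,name,len(q),'rect',np.round(r_[0],4),np.round(r_[1],4),round(r_[2],2),'mean',q.mean(0),'zq',np.quantile(q[:,2],[.02,.5,.98]))
    ok=c['z_map']>0
    # bench
    def box(x0,x1,y0,y1):
        m=np.zeros(ok.shape,bool);m[y0:y1,x0:x1]=1;return m&ok
    if n=='top':
        b=box(300,350,245,290); rep('shield',b&(P[...,2]>.02)); rep('shieldrim',b&(P[...,2]>.045)); 
        k=box(184,225,228,250); rep('knob',k&(P[...,2]>.06)); 
        kk=k&(P[...,2]>.07)
        for y in np.arange(0.10,-0.1,-.0001) if 0 else []:pass
        q=P[234:245,180:222]; print('row239',np.c_[np.arange(184,222),P[239,184:222],v[239,184:222]])
        st=box(60,200,130,290)&(P[...,2]>.12)&(P[...,2]<.142); rep('stage',st)
        d=box(110,140,200,232)&(P[...,2]>.14); rep('dish',d)
        rep('plate',box(270,340,130,190)&(P[...,2]>.01)); rep('bottle',box(415,455,205,235)&(P[...,2]>.02));rep('obj',box(430,460,275,300)&(P[...,2]>.02));
        rep('bench',box(350,400,200,300))
    else:
        b=box(315,345,215,250); rep('shield',b&(P[...,2]>.02)); rep('shieldrim',b&(P[...,2]>.045))
        rep('dish',box(225,260,262,292)&(P[...,2]>.141)); rep('stage',box(140,320,235,330)&(P[...,2]>.13)&(P[...,2]<.14)); rep('bench',box(260,300,190,220))
        rep('knob',box(270,300,245,270)&(P[...,2]>.06))
```

```text
top shield 203 rect [ 0.4489 -0.2446] [0.0558 0.0562] 33.3 mean [ 0.4492 -0.246   0.0453] zq [0.0225 0.0507 0.0555]
top shieldrim 135 rect [ 0.4489 -0.2446] [0.0558 0.0562] 33.3 mean [ 0.4491 -0.2446  0.0518] zq [0.0458 0.0521 0.0555]
top knob 373 rect [0.5134 0.0404] [0.0701 0.0524] 86.57 mean [0.5122 0.0462 0.0959] zq [0.071  0.0969 0.1086]
row239 [[184.       0.4006  -0.1193   0.973  177.    ]
 [185.       0.51     0.0714   0.1078 223.    ]
 [186.       0.5104   0.0699   0.1048 230.    ]
 [187.       0.5108   0.0685   0.1009 190.    ]
 [188.       0.5115   0.0674   0.0957 215.    ]
 [189.       0.5113   0.0649   0.0969 227.    ]
 [190.       0.5106   0.0616   0.1019 227.    ]
 [191.       0.5112   0.0604   0.0969 227.    ]
 [192.       0.5113   0.0584   0.0957 228.    ]
 [193.       0.5115   0.0565   0.0943 228.    ]
 [194.       0.5112   0.0539   0.0961 229.    ]
 [195.       0.5109   0.0512   0.0982 230.    ]
 [196.       0.511    0.0492   0.0971 231.    ]
 [197.       0.511    0.047    0.0969 230.    ]
 [198.       0.5112   0.0451   0.0952 231.    ]
 [199.       0.5112   0.0428
[... 1761 characters left out ...]
.0041]
side shield 344 rect [ 0.4477 -0.245 ] [0.062  0.0604] 63.71 mean [ 0.447  -0.2424  0.0396] zq [0.0211 0.0399 0.0548]
side shieldrim 123 rect [ 0.4474 -0.2457] [0.0564 0.0611] 29.45 mean [ 0.4482 -0.2462  0.0504] zq [0.0452 0.0506 0.0555]
side dish 175 rect [0.5555 0.1909] [0.0368 0.0403] 47.06 mean [0.5546 0.1933 0.1479] zq [0.1414 0.1483 0.1511]
side stage 8156 rect [0.5754 0.189 ] [0.2362 0.2916] 86.8 mean [0.5688 0.2032 0.1358] zq [0.1324 0.1359 0.1388]
side bench 1194 rect [ 0.6617 -0.4143] [0.1413 0.2271] 19.46 mean [ 0.6626 -0.4109  0.0012] zq [-0.0026  0.0012  0.0053]
side knob 395 rect [0.4937 0.0642] [0.0682 0.129 ] 19.31 mean [0.4873 0.0909 0.1308] zq [0.0945 0.1356 0.1383]
```

Run:
```python
from h import *
t=dict(np.load('/tmp/top.npz'));s=dict(np.load('/tmp/side.npz'))
a=cv2.resize(t['pixels'][240:294,297:351],(400,400),interpolation=cv2.INTER_CUBIC)
b=cv2.resize(t['pixels'][212:266,176:230],(400,400),interpolation=cv2.INTER_CUBIC)
cv2.imwrite('pics/crop.png',np.clip(np.hstack([a,b]).astype(int)*2,0,255).astype('uint8'))
```

```text
(no output)
```

View pics/crop.png

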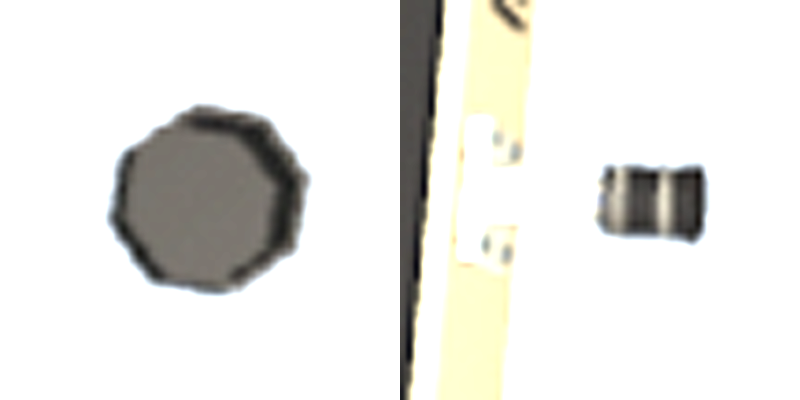

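The crop shows the octagon's flat normals at about -11.7° (+45° steps). The knob's black body and flange are about 30 mm long, next to the sleeve. All measurements agree with the given sizes:
- **Microscope:** centre (0.575, 0.189), yaw -3.3°
- **Dish:** (0.555, 0.190)
- **Knob:** (0.510, 0.020, 0.088)
- **Shield:** (0.449, -0.245)

Plan:
1. Grip the shield with the tool leaning inwards, turn it 90° about the closing axis and lay it on a flat.
2. Regrip it leaning inwards, turn it another 90° and place it on the stage.

```bash
cat >> h.py <<'E'
from scipy.spatial.transform import Rotation as R
import sys
# p.py: tilt deg of tool z from down towards azimuth az (outward +), closing axis = az-90
def plan(G,az,tilt,back=0.,fast=1.,kaz=None):
    a,t=np.radians([az,tilt]); o=np.array([np.cos(a),np.sin(a),0])
    z=np.sin(t)*o-np.cos(t)*np.array([0,0,1]); 
    ka=a-np.pi/2 if kaz is None else np.radians(kaz); y=np.array([np.cos(ka),np.sin(ka),0])
    Rt=R.from_matrix(np.c_[np.cross(y,z),y,z])
    tcp=np.array(G)+z*(r.tcp_to_grasp-back)
    s=monitor.read_state(); d=(tcp-s['ee_pos'])/.025
    rv=np.degrees((Rt*R.from_quat(s['eef_rot']).inv()).as_rotvec())/5
    n=int(np.ceil(max(abs(d).max(),abs(rv).max(),np.linalg.norm(rv)/1.4)/fast))
    print('t %.2f tcp*'%s['time'],tcp.round(4),'total',d.round(2),rv.round(2),'N',n,'row',(d/n).round(2).tolist(),(rv/n).round(2).tolist(),
     '\n w',s['width'].round(4),'gf',round(s['grip_force'],1),'F',s['ft_force'].round(1),'q',s['joint_positions'].round(2))
E
python3 -c "
from h import *
plan([.4487,-.245,.03],-11.7,-45,.14)"
```

```text
Traceback (most recent call last):
  File "h.py", line 23, in plan
    '\n w',s['width'].round(4),'gf',round(s['grip_force'],1),'F',s['ft_force'].round(1),'q',s['joint_positions'].round(2))
           ^^^^^^^^^^^^^^^^
AttributeError: 'float' object has no attribute 'round'
```

```bash
sed -i "s/s\['width'\].round(4)/round(s['width'],4)/" h.py
cat > p.sh <<'E'
python3 -c "from h import *; plan($1)"
E
bash p.sh '[.4487,-.245,.03],-11.7,-45,.14'
```

```text
t 0.10 tcp* [ 0.5327 -0.2624  0.1158] total [11.4  12.44 -3.18] [-0.94  9.09 -6.64] N 13 row [0.88, 0.96, -0.24] [-0.07, 0.7, -0.51] 
 w 0.0868 gf 0.0 F [0.6 0.4 0.4] q [ 1.14  0.33 -0.06  1.46  0.02  1.35 -0.09]
```

```bash
python3 -m crank '{"steps":[[[0.88,0.96,0],[-0.07,0.7,-0.51]],[[0.88,0.96,0],[-0.07,0.7,-0.51]],[[0.88,0.96,0],[-0.07,0.7,-0.51]],[[0.88,0.96,0],[-0.07,0.7,-0.51]],[[0.88,0.96,0],[-0.07,0.7,-0.51]],[[0.88,0.96,0],[-0.07,0.7,-0.51]],[[0.88,0.96,0],[-0.07,0.7,-0.51]],[[0.88,0.96,0],[-0.07,0.7,-0.51]],[[0.88,0.96,0],[-0.07,0.7,-0.51]],[[0.88,0.96,0],[-0.07,0.7,-0.51]]]}' 87 30
bash p.sh '[.4487,-.245,.03],-11.7,-45,.14'
```

```text
time: 0.93
ee_pos: [0.4689, -0.3322, 0.1958]
eef_rot: [0.953, -0.025, -0.3, -0.031]
ft_force: [1.2, -1.1, -0.5]
width: 0.0869
grip_force: 0.0
t 0.93 tcp* [ 0.5327 -0.2624  0.1158] total [ 2.55  2.79 -3.2 ] [-0.22  2.06 -1.52] N 4 row [0.64, 0.7, -0.8] [-0.06, 0.51, -0.38] 
 w 0.0869 gf 0.0 F [ 1.2 -1.1 -0.5] q [ 0.48  0.71 -0.1   1.05  0.23  1.97 -1.21]
```

```bash
bash p.sh '[.4487,-.245,.032],-11.7,-32,.13'
```

```text
t 0.93 tcp* [ 0.5065 -0.257   0.1264] total [ 1.5   3.01 -2.78] [-0.58 -0.52 -1.58] N 4 row [0.38, 0.75, -0.69] [-0.14, -0.13, -0.4] 
 w 0.0869 gf 0.0 F [ 1.2 -1.1 -0.5] q [ 0.48  0.71 -0.1   1.05  0.23  1.97 -1.21]
```

```bash
python3 -m crank '{"steps":[[[0.38,0.75,-0.69],[-0.14,-0.13,-0.4]],[[0.38,0.75,-0.69],[-0.14,-0.13,-0.4]],[[0.38,0.75,-0.69],[-0.14,-0.13,-0.4]],[[0.38,0.75,-0.69],[-0.14,-0.13,-0.4]],[[0,0,0],[0,0,0]],[[0,0,0],[0,0,0]]]}'
bash p.sh '[.4487,-.245,.032],-11.7,-32,0'
```

```text
time: 1.43
ee_pos: [0.5056, -0.2578, 0.126]
eef_rot: [0.956, -0.096, -0.274, -0.029]
ft_force: [-0.3, -1.4, 0.3]
width: 0.0868
grip_force: 0.0
t 1.43 tcp* [ 0.439  -0.243   0.0161] total [-2.66  0.59 -4.4 ] [-0.04  0.01 -0.03] N 5 row [-0.53, 0.12, -0.88] [-0.01, 0.0, -0.01] 
 w 0.0868 gf 0.0 F [-0.3 -1.4  0.3] q [ 0.41  0.72 -0.12  1.16  0.13  1.82 -1.47]
```

```bash
python3 -m crank '{"steps":[[[-0.38,0.08,-0.63],[0,0,0]],[[-0.38,0.08,-0.63],[0,0,0]],[[-0.38,0.08,-0.63],[0,0,0]],[[-0.38,0.08,-0.63],[0,0,0]],[[-0.38,0.09,-0.63],[0,0,0]],[[-0.38,0.09,-0.63],[0,0,0]],[[-0.38,0.09,-0.62],[0,0,0]],[[0,0,0],[0,0,0]]]}'
python3 -m crank '{"steps":[[[0,0,0],[0,0,0]],[[0,0,0],[0,0,0]],[[0,0,0],[0,0,0]],[[0,0,0],[0,0,0]],[[0,0,0],[0,0,0]],[[0,0,0],[0,0,0]]]}' 40 25
bash p.sh '[.56,-.268,.15],-11.7,58,0'
```

```text
time: 2.1
ee_pos: [0.4363, -0.245, 0.0154]
eef_rot: [0.956, -0.098, -0.275, -0.029]
ft_force: [-1.7, -0.3, 0.0]
width: 0.0871
grip_force: 0.0
time: 2.6
ee_pos: [0.4398, -0.2441, 0.0172]
eef_rot: [0.957, -0.098, -0.272, -0.029]
ft_force: [0.7, -1.1, 4.0]
width: 0.0557
grip_force: 25.0
t 2.60 tcp* [ 0.5755 -0.2712  0.1401] total [ 5.43 -1.08  4.91] [ -3.66 -17.58  -0.02] N 18 row [0.3, -0.06, 0.27] [-0.2, -0.98, -0.0] 
 w 0.0557 gf 25.0 F [ 0.7 -1.1  4. ] q [ 0.44  0.69 -0.12  1.46  0.14  1.56 -1.49]
```

```bash
python3 -m crank '{"steps":[[[0,0,0.6],[0,0,0]],[[0,0,0.9],[0,0,0]],[[0.2,0,0.9],[0,0,0]],[[0.3,-0.06,0.9],[-0.2,-0.98,0]],[[0.3,-0.06,0.8],[-0.2,-0.98,0]],[[0.3,-0.06,0.8],[-0.2,-0.98,0]],[[0.3,-0.06,0],[-0.2,-0.98,0]],[[0.3,-0.06,0],[-0.2,-0.98,0]],[[0.3,-0.06,0],[-0.2,-0.98,0]],[[0.3,-0.06,0],[-0.2,-0.98,0]]]}'
python3 -m crank '{"steps":[[[0.3,-0.06,0],[-0.2,-0.98,0]],[[0.3,-0.06,0],[-0.2,-0.98,0]],[[0.3,-0.06,0],[-0.2,-0.98,0]],[[0.3,-0.06,0],[-0.2,-0.98,0]],[[0.3,-0.06,0],[-0.2,-0.98,0]],[[0.3,-0.06,0],[-0.2,-0.98,0]],[[0.3,-0.06,0],[-0.2,-0.98,0]],[[0.3,-0.06,0],[-0.2,-0.98,0]],[[0.3,-0.06,0],[-0.2,-0.98,0]],[[0,0,0],[0,0,0]]]}'
bash p.sh '[.56,-.268,.029],-11.7,58,0'
```

```text
time: 3.43
ee_pos: [0.4975, -0.2547, 0.1413]
eef_rot: [0.994, -0.101, 0.031, 0.002]
ft_force: [0.1, -0.8, -1.4]
width: 0.0556
grip_force: 25.0
time: 4.27
ee_pos: [0.56, -0.26, 0.14]
eef_rot: [0.924, -0.089, 0.371, 0.027]
ft_force: [-0.3, 0.4, -1.2]
width: 0.0557
grip_force: 25.0
t 4.27 tcp* [ 0.5755 -0.2712  0.0191] total [ 0.62 -0.45 -4.84] [-0.72 -2.77 -0.24] N 5 row [0.12, -0.09, -0.97] [-0.14, -0.55, -0.05] 
 w 0.0557 gf 25.0 F [-0.3  0.4 -1.2] q [ 0.59 -0.05 -0.09  2.26 -0.88  0.3  -0.5 ]
```

```bash
python3 -m crank '{"steps":[[[0.4,-0.09,-0.5],[-0.14,-0.55,-0.05]],[[0.4,-0.09,-0.5],[-0.14,-0.55,-0.05]],[[0.4,-0.09,-0.5],[-0.14,-0.55,-0.05]],[[0.4,-0.09,-0.5],[-0.14,-0.55,-0.05]],[[0.4,-0.09,-0.4],[-0.14,-0.55,-0.05]],[[0.4,-0.09,-0.4],[0,0,0]],[[0,0,0],[0,0,0]]]}'
bash p.sh '[.60,-.277,.030],-11.7,58,0'
```

```text
time: 4.85
ee_pos: [0.5857, -0.2712, 0.1579]
eef_rot: [0.904, -0.077, 0.417, 0.05]
ft_force: [-0.3, 0.5, -2.0]
width: 0.0553
grip_force: 25.0
t 4.85 tcp* [ 0.6155 -0.2802  0.0201] total [ 1.19 -0.36 -5.51] [-0.02 -1.7  -0.24] N 6 row [0.2, -0.06, -0.92] [-0.0, -0.28, -0.04] 
 w 0.0553 gf 25.0 F [-0.3  0.5 -2. ] q [-0.09 -0.08  0.57  2.3  -1.21  0.19 -0.11]
```

```bash
bash p.sh '[.54,-.24,.20],-11.7,0,0'
```

```text
t 4.85 tcp* [ 0.54   -0.24    0.1813] total [-1.83  1.25  0.94] [ 2.18  9.69 -0.38] N 10 row [-0.18, 0.12, 0.09] [0.22, 0.97, -0.04] 
 w 0.0553 gf 25.0 F [-0.3  0.5 -2. ] q [-0.09 -0.08  0.57  2.3  -1.21  0.19 -0.11]
```

```bash
python3 -m crank '{"steps":[[[-0.18,0.12,0.09],[0.22,0.97,-0.04]],[[-0.18,0.12,0.09],[0.22,0.97,-0.04]],[[-0.18,0.12,0.09],[0.22,0.97,-0.04]],[[-0.18,0.12,0.09],[0.22,0.97,-0.04]],[[-0.18,0.12,0.09],[0.22,0.97,-0.04]],[[-0.18,0.12,0.09],[0.22,0.97,-0.04]],[[-0.18,0.12,0.09],[0.22,0.97,-0.04]],[[-0.18,0.12,0.09],[0.22,0.97,-0.04]],[[-0.18,0.12,0.09],[0.22,0.97,-0.04]],[[-0.18,0.12,0.09],[0.22,0.97,-0.04]]]}'
bash p.sh '[.50,-.20,.20],75,10,0'
```

```text
time: 5.68
ee_pos: [0.5559, -0.2395, 0.1785]
eef_rot: [0.99, -0.097, 0.104, -0.003]
ft_force: [-0.1, 0.2, -0.8]
width: 0.0555
grip_force: 25.0
t 5.68 tcp* [ 0.5008 -0.1969  0.1816] total [-2.2   1.71  0.12] [-0.48  0.17 17.22] N 18 row [-0.12, 0.09, 0.01] [-0.03, 0.01, 0.96] 
 w 0.0555 gf 25.0 F [-0.1  0.2 -0.8] q [ 0.13  0.14  0.27  1.76 -0.12  1.05 -1.33]
```

```bash
python3 -m crank '{"steps":[[[-0.12,0.1,0],[-0.03,0.01,0.96]],[[-0.12,0.1,0],[-0.03,0.01,0.96]],[[-0.12,0.1,0],[-0.03,0.01,0.96]],[[-0.12,0.1,0],[-0.03,0.01,0.96]],[[-0.12,0.1,0],[-0.03,0.01,0.96]],[[-0.12,0.1,0],[-0.03,0.01,0.96]],[[-0.12,0.1,0],[-0.03,0.01,0.96]],[[-0.12,0.1,0],[-0.03,0.01,0.96]],[[-0.12,0.1,0],[-0.03,0.01,0.96]]]}'
python3 -m crank '{"steps":[[[-0.12,0.1,0],[-0.03,0.01,0.96]],[[-0.12,0.1,0],[-0.03,0.01,0.96]],[[-0.12,0.1,0],[-0.03,0.01,0.96]],[[-0.12,0.1,0],[-0.03,0.01,0.96]],[[-0.12,0.1,0],[-0.03,0.01,0.96]],[[-0.12,0.1,0],[-0.03,0.01,0.96]],[[-0.12,0.1,0],[-0.03,0.01,0.96]],[[-0.12,0.1,0],[-0.03,0.01,0.96]],[[-0.12,0.1,0],[-0.03,0.01,0.96]]]}'
bash p.sh '[.48,-.14,.10],75,58,0'
```

```text
time: 6.43
ee_pos: [0.5287, -0.2169, 0.1773]
eef_rot: [0.956, 0.277, 0.092, -0.031]
ft_force: [-0.0, -0.9, -0.6]
width: 0.0559
grip_force: 25.0
time: 7.18
ee_pos: [0.5018, -0.1946, 0.1774]
eef_rot: [0.787, 0.61, 0.067, -0.054]
ft_force: [-0.2, -0.8, -0.7]
width: 0.0555
grip_force: 25.0
t 7.18 tcp* [ 0.4841 -0.1247  0.0901] total [-0.71  2.8  -3.49] [ 9.31 -2.48 -0.13] N 10 row [-0.07, 0.28, -0.35] [0.93, -0.25, -0.01] 
 w 0.0555 gf 25.0 F [-0.2 -0.8 -0.7] q [ 0.26  0.18  0.16  1.7  -0.2   1.3   0.23]
```

```bash
python3 -m crank '{"steps":[[[-0.07,0.28,-0.35],[0.93,-0.25,-0.01]],[[-0.07,0.28,-0.35],[0.93,-0.25,-0.01]],[[-0.07,0.28,-0.35],[0.93,-0.25,-0.01]],[[-0.07,0.28,-0.35],[0.93,-0.25,-0.01]],[[-0.07,0.28,-0.35],[0.93,-0.25,-0.01]],[[-0.07,0.28,-0.35],[0.93,-0.25,-0.01]],[[-0.07,0.28,-0.35],[0.93,-0.25,-0.01]],[[-0.07,0.28,-0.35],[0.93,-0.25,-0.01]],[[-0.07,0.28,-0.35],[0.93,-0.25,-0.01]],[[-0.07,0.28,-0.35],[0.93,-0.25,-0.01]]]}'
bash p.sh '[.48,-.14,.03],75,58,0'
python3 -c "
from h import *
c=grab('side');cv2.imwrite('pics/s1.png',c['pixels'][120:400,200:573])"
```

```text
time: 8.02
ee_pos: [0.4842, -0.1235, 0.0898]
eef_rot: [0.693, 0.531, 0.387, -0.297]
ft_force: [0.3, 0.1, -0.7]
width: 0.0556
grip_force: 25.0
t 8.02 tcp* [ 0.4841 -0.1247  0.0201] total [-0.   -0.05 -2.79] [-0.09  0.02  0.01] N 3 row [-0.0, -0.02, -0.93] [-0.03, 0.01, 0.0] 
 w 0.0556 gf 25.0 F [ 0.3  0.1 -0.7] q [ 0.65  0.58  0.12  1.79 -0.9   1.52  0.93]
```

View pics/s1.png

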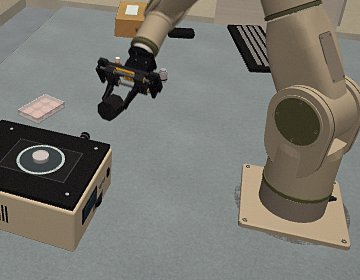

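The image shows the shield held on its side at about (113,105) in the crop, clear of the objective and the microscope. I'll lower it to the bench.

```bash
python3 -m crank '{"steps":[[[0,0,-0.5],[0,0,0]],[[0,0,-0.6],[0,0,0]],[[0,0,-0.6],[0,0,0]],[[0,0,-0.5],[0,0,0]],[[0,0,-0.3],[0,0,0]],[[0,0,-0.1],[0,0,0]],[[0,0,0],[0,0,0]]]}'
python3 -m crank '{"steps":[[[0,0,-0.08],[0,0,0]],[[0,0,-0.06],[0,0,0]],[[0,0,0],[0,0,0]]]}'
```

```text
time: 8.65
ee_pos: [0.4857, -0.1226, 0.0246]
eef_rot: [0.692, 0.533, 0.387, -0.295]
ft_force: [0.6, -0.7, -0.8]
width: 0.0557
grip_force: 25.0
time: 8.9
ee_pos: [0.4858, -0.1227, 0.0213]
eef_rot: [0.692, 0.533, 0.387, -0.295]
ft_force: [-0.3, 0.1, -0.1]
width: 0.0557
grip_force: 25.0
```

```bash
python3 -m crank '{"steps":[[[0,0,-0.08],[0,0,0]],[[0,0,-0.04],[0,0,0]],[[0,0,0],[0,0,0]]]}'
python3 -m crank '{"steps":[[[0,0,-0.04],[0,0,0]],[[0,0,-0.04],[0,0,0]],[[0,0,0],[0,0,0]]]}'
```

```text
time: 9.15
ee_pos: [0.4856, -0.1226, 0.0179]
eef_rot: [0.692, 0.532, 0.387, -0.295]
ft_force: [0.2, -0.5, -1.3]
width: 0.0558
grip_force: 25.0
time: 9.4
ee_pos: [0.4858, -0.1227, 0.0174]
eef_rot: [0.692, 0.532, 0.388, -0.295]
ft_force: [-3.8, -1.8, 10.3]
width: 0.0558
grip_force: 25.0
```

```bash
python3 -m crank '{"steps":[[[0,0,0.03],[0,0,0]],[[0,0,0],[0,0,0]],[[0,0,0],[0,0,0]],[[0,0,0],[0,0,0]],[[0,0,0],[0,0,0]]]}' 87
python3 -m crank '{"steps":[[[-0.11,-0.41,0.27],[0,0,0]],[[-0.22,-0.82,0.53],[0,0,0]],[[-0.22,-0.82,0.53],[0,0,0]],[[-0.22,-0.82,0.6],[0,0,0]],[[-0.2,-0.4,0.9],[0,0,0]],[[0,0,1],[0,0,0]],[[0,0,1],[0,0,0]],[[0,0,0.5],[0,0,0]]]}'
python3 - <<'E'
from h import *
np.set_printoptions(precision=4,suppress=True)
for n,bx in (('top',(255,320,230,290)),('side',(270,345,215,300))):
    c=grab(n);P=cloud(c);v=cv2.cvtColor(c['pixels'],cv2.COLOR_BGR2HSV)[...,2]
    m=(P[...,2]>.012)&(P[...,2]<.075)&(abs(P[...,0]-.48)<.06)&(abs(P[...,1]+.13)<.07)&(c['z_map']>0)
    q=P[m]; print(n,len(q),[np.round(x,4) for x in cv2.minAreaRect(q[:,:2].astype('f4'))],np.quantile(q[:,2],[.02,.5,.98]))
    t=P[m&(P[...,2]>.05)];print(len(t),[np.round(x,4) for x in cv2.minAreaRect(t[:,:2].astype('f4'))])
    ys,xs=np.nonzero(m); a=c['pixels'][ys.min()-15:ys.max()+15,xs.min()-15:xs.max()+15]
    globals()[n]=cv2.resize(a,(300,300),interpolation=2)
cv2.imwrite('pics/c2.png',np.clip(np.hstack([top,side]).astype(int)*2,0,255).astype('u1'))
E
```

```text
time: 9.82
ee_pos: [0.4857, -0.1226, 0.0167]
eef_rot: [0.692, 0.532, 0.388, -0.295]
ft_force: [0.7, 1.5, 0.4]
width: 0.0809
grip_force: 0.0
time: 10.48
ee_pos: [0.4616, -0.206, 0.1531]
eef_rot: [0.693, 0.533, 0.388, -0.293]
ft_force: [-0.4, 0.1, -0.2]
width: 0.0869
grip_force: 0.0
top 535 [array([ 0.4824, -0.1298]), array([0.0519, 0.0562]), np.float64(74.6101)] [0.0373 0.0534 0.0595]
337 [array([ 0.4821, -0.1298]), array([0.0515, 0.039 ]), np.float64(75.0605)]
side 462 [array([ 0.4811, -0.1308]), array([0.062 , 0.0584]), np.float64(73.9331)] [0.0151 0.0429 0.0588]
156 [array([ 0.4798, -0.1315]), array([0.0611, 0.0386]), np.float64(76.5505)]
```

View pics/c2.png

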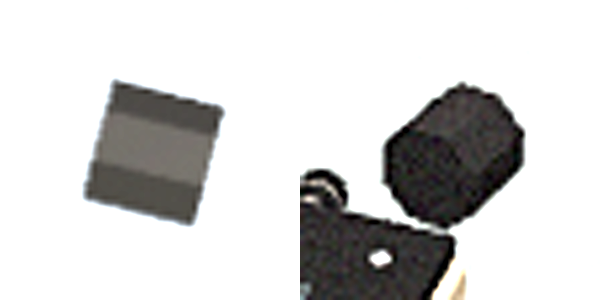

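The shield lies on a flat, centred at (0.482,-0.130), with its axis at 75°. In the side crop its closed end, at about (430,165), faces +y, so the mouth faces -y as planned. Next I'll regrip near the closed end, leaning the other way.

```bash
bash p.sh '[.4846,-.1203,.030],75,-34,.13'
```

```text
t 10.58 tcp* [ 0.5007 -0.0602  0.1223] total [ 1.55  5.82 -1.2 ] [-17.78   4.85  -0.07] N 18 row [0.09, 0.32, -0.07] [-0.99, 0.27, -0.0] 
 w 0.0866 gf 0.0 F [-0.7  0.3  0.1] q [ 0.73  0.57  0.18  1.64 -0.85  1.7   0.9 ]
```

```bash
python3 -m crank '{"steps":[[[0.09,0.32,0.1],[-0.98,0.27,0]],[[0.09,0.32,0.1],[-0.98,0.27,0]],[[0.09,0.32,0.1],[-0.98,0.27,0]],[[0.09,0.32,0.1],[-0.98,0.27,0]],[[0.09,0.32,0.1],[-0.98,0.27,0]],[[0.09,0.32,0],[-0.98,0.27,0]],[[0.09,0.32,0],[-0.98,0.27,0]],[[0.09,0.32,0],[-0.98,0.27,0]],[[0.09,0.32,0],[-0.98,0.27,0]]]}'
python3 -m crank '{"steps":[[[0.09,0.32,0],[-0.98,0.27,0]],[[0.09,0.32,0],[-0.98,0.27,0]],[[0.09,0.32,0],[-0.98,0.27,0]],[[0.09,0.32,-0.1],[-0.98,0.27,0]],[[0.09,0.32,-0.3],[-0.98,0.27,0]],[[0.09,0.32,-0.3],[-0.98,0.27,0]],[[0.09,0.32,-0.4],[-0.98,0.27,0]],[[0.09,0.32,-0.3],[-0.98,0.27,0]],[[0.09,0.32,-0.3],[-0.98,0.27,0]],[[0,0,0],[0,0,0]]]}'
bash p.sh '[.4846,-.1203,.030],75,-34,0'
```

```text
time: 11.33
ee_pos: [0.4818, -0.1325, 0.1624]
eef_rot: [0.789, 0.606, 0.085, -0.065]
ft_force: [1.0, 0.3, -0.8]
width: 0.0869
grip_force: 0.0
time: 12.17
ee_pos: [0.5007, -0.0554, 0.1153]
eef_rot: [0.756, 0.587, -0.233, 0.171]
ft_force: [-0.2, 0.8, -0.8]
width: 0.0868
grip_force: 0.0
t 12.17 tcp* [ 0.4819 -0.1304  0.0145] total [-0.75 -3.   -4.03] [-0.13 -0.14 -0.07] N 5 row [-0.15, -0.6, -0.81] [-0.03, -0.03, -0.01] 
 w 0.0868 gf 0.0 F [-0.2  0.8 -0.8] q [-0.24  0.35 -0.11  1.75  0.51  1.44 -0.78]
```

```bash
python3 -m crank '{"steps":[[[-0.11,-0.43,-0.58],[-0.02,-0.02,-0.01]],[[-0.11,-0.43,-0.58],[-0.02,-0.02,-0.01]],[[-0.11,-0.43,-0.58],[-0.02,-0.02,-0.01]],[[-0.11,-0.43,-0.58],[-0.02,-0.02,-0.01]],[[-0.11,-0.43,-0.57],[-0.02,-0.02,-0.01]],[[-0.1,-0.43,-0.57],[-0.02,-0.02,-0.01]],[[-0.1,-0.42,-0.55],[0,0,0]],[[0,0,0],[0,0,0]]]}'
python3 -m crank '{"steps":[[[0,0,0],[0,0,0]],[[0,0,0],[0,0,0]],[[0,0,0],[0,0,0]],[[0,0,0],[0,0,0]],[[0,0,0],[0,0,0]],[[0,0,0],[0,0,0]]]}' 40 25
bash p.sh '[.47,-.13,.28],75,0,0'
```

```text
time: 12.83
ee_pos: [0.4801, -0.1382, 0.0172]
eef_rot: [0.762, 0.578, -0.231, 0.176]
ft_force: [-0.7, -0.5, -1.6]
width: 0.0871
grip_force: 0.0
time: 13.33
ee_pos: [0.4835, -0.135, 0.0201]
eef_rot: [0.762, 0.579, -0.228, 0.178]
ft_force: [-0.5, 1.1, 0.8]
width: 0.0549
grip_force: 10.8
t 13.33 tcp* [ 0.47   -0.13    0.2613] total [-0.54  0.2   9.65] [ 6.5  -1.69  0.1 ] N 10 row [-0.05, 0.02, 0.96] [0.65, -0.17, 0.01] 
 w 0.0549 gf 10.8 F [-0.5  1.1  0.8] q [-0.16  0.42 -0.05  1.9   0.58  1.19 -0.81]
```

```bash
python3 -m crank '{"steps":[[[0,0,0],[0,0,0]],[[0,0,0],[0,0,0]]]}'; bash p.sh '[.4846,-.1203,.030],75,-34,0'
```

```text
time: 13.5
ee_pos: [0.4834, -0.135, 0.0201]
eef_rot: [0.762, 0.579, -0.228, 0.178]
ft_force: [0.0, 1.8, 3.3]
width: 0.0535
grip_force: 25.0
t 13.50 tcp* [ 0.4819 -0.1304  0.0145] total [-0.06  0.19 -0.22] [-0.06  0.09  0.09] N 1 row [-0.06, 0.19, -0.22] [-0.06, 0.09, 0.09] 
 w 0.0535 gf 25.0 F [0.  1.8 3.3] q [-0.16  0.42 -0.05  1.9   0.58  1.19 -0.81]
```

The opening reads 53.5 mm where it should be 55.7, so the pads sit slightly high. I'll reopen and regrip 6 mm lower.

```bash
python3 -m crank '{"steps":[[[0,0,0],[0,0,0]],[[0,0,0],[0,0,0]],[[0,0,0],[0,0,0]],[[0,0,0],[0,0,0]],[[-0.06,0.15,-0.15],[0,0,0]],[[0,0.08,-0.15],[0,0,0]],[[0,0,0],[0,0,0]]]}' 87
python3 - <<'E'
from h import *
c=grab('side');P=cloud(c)
m=(P[...,2]>.012)&(P[...,2]<.075)&(abs(P[...,0]-.48)<.07)&(abs(P[...,1]+.13)<.07)&(c['z_map']>0)
ys,xs=np.nonzero(m);a=c['pixels'][ys.min()-30:ys.max()+30,xs.min()-30:xs.max()+30]
cv2.imwrite('pics/c3.png',np.clip(cv2.resize(a,(500,500),interpolation=2).astype(int)*2,0,255).astype('u1'))
E
bash p.sh '[.4846,-.1203,.029],75,-34,0'
```

```text
time: 14.08
ee_pos: [0.4812, -0.1289, 0.0113]
eef_rot: [0.762, 0.58, -0.229, 0.177]
ft_force: [0.9, 0.1, 0.4]
width: 0.0856
grip_force: 0.0
t 14.13 tcp* [ 0.4819 -0.1304  0.0135] total [ 0.02 -0.04  0.07] [-0.05  0.07  0.08] N 1 row [0.02, -0.04, 0.07] [-0.05, 0.07, 0.08] 
 w 0.0862 gf 0.0 F [-0.  -1.2  0.5] q [-0.17  0.43 -0.06  1.91  0.58  1.18 -0.83]
```

View pics/c3.png

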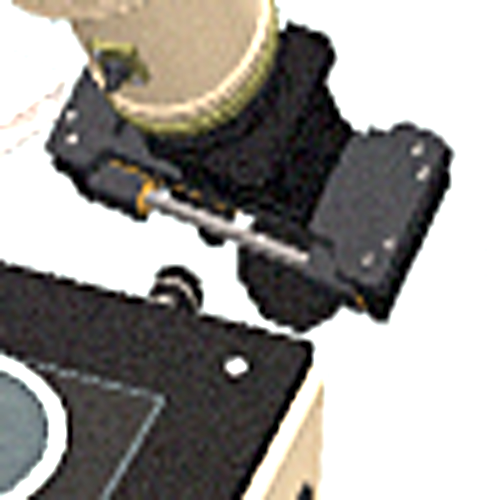

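The shield, at about (290,285), is still on its flat between the fingers. Closing.

```bash
python3 -m crank '{"steps":[[[0,0,0],[-0.05,0.07,0.08]],[[0,0,0],[0,0,0]],[[0,0,0],[0,0,0]],[[0,0,0],[0,0,0]],[[0,0,0],[0,0,0]],[[0,0,0],[0,0,0]],[[0,0,0],[0,0,0]]]}' 40 25
bash p.sh '[.47,-.13,.28],75,0,0'
```

```text
time: 14.72
ee_pos: [0.4819, -0.1297, 0.0125]
eef_rot: [0.759, 0.582, -0.231, 0.178]
ft_force: [0.4, -0.7, 0.9]
width: 0.0556
grip_force: 25.0
t 14.72 tcp* [ 0.47   -0.13    0.2613] total [-0.48 -0.01  9.95] [ 6.56 -1.74  0.02] N 10 row [-0.05, -0.0, 1.0] [0.66, -0.17, 0.0] 
 w 0.0556 gf 25.0 F [ 0.4 -0.7  0.9] q [-0.17  0.43 -0.06  1.91  0.59  1.18 -0.82]
```

```bash
python3 -m crank '{"steps":[[[0,0,0.6],[0,0,0]],[[0,0,0.9],[0,0,0]],[[0,0,0.9],[0.3,-0.08,0]],[[-0.05,0,1],[0.66,-0.17,0]],[[-0.05,0,1],[0.66,-0.17,0]],[[-0.05,0,1],[0.66,-0.17,0]],[[-0.05,0,1],[0.66,-0.17,0]],[[-0.05,0,1],[0.66,-0.17,0]],[[-0.05,0,1],[0.66,-0.17,0]],[[-0.05,0,1],[0.66,-0.17,0]]]}'
bash p.sh '[.555,.10,.28],98,30,0'
```

```text
time: 15.55
ee_pos: [0.4724, -0.1295, 0.25]
eef_rot: [0.791, 0.607, -0.058, 0.044]
ft_force: [1.6, -0.3, -0.7]
width: 0.0553
grip_force: 25.0
t 15.55 tcp* [0.5537 0.1093 0.2638] total [3.25 9.55 0.55] [ 7.7  -0.49  4.41] N 10 row [0.33, 0.95, 0.06] [0.77, -0.05, 0.44] 
 w 0.0553 gf 25.0 F [ 1.6 -0.3 -0.7] q [ 0.06  0.02  0.01  1.72  0.14  1.43 -0.22]
```

```bash
python3 -m crank '{"steps":[[[0.16,0.48,0.4],[0.77,-0.05,0.44]],[[0.33,0.95,0.2],[0.77,-0.05,0.44]],[[0.33,0.95,0.06],[0.77,-0.05,0.44]],[[0.33,0.95,0.06],[0.77,-0.05,0.44]],[[0.33,0.95,0.06],[0.77,-0.05,0.44]],[[0.33,0.95,0.06],[0.77,-0.05,0.44]],[[0.33,0.95,0.06],[0.77,-0.05,0.44]],[[0.33,0.95,0.06],[0.77,-0.05,0.44]],[[0.33,0.95,0.06],[0.77,-0.05,0.44]],[[0.33,0.95,0.06],[0.77,-0.05,0.44]]]}'
bash p.sh '[.555,.190,.24],98,56,0'
```

```text
time: 16.38
ee_pos: [0.5512, 0.097, 0.2759]
eef_rot: [0.633, 0.73, 0.17, -0.195]
ft_force: [0.8, 0.0, -1.2]
width: 0.0555
grip_force: 25.0
t 16.38 tcp* [0.5528 0.2054 0.2295] total [ 0.07  4.34 -1.86] [ 5.16  0.74 -0.01] N 6 row [0.01, 0.72, -0.31] [0.86, 0.12, -0.0] 
 w 0.0555 gf 25.0 F [ 0.8  0.  -1.2] q [ 0.1   0.23 -0.02  1.53 -0.51  1.51  0.28]
```

```bash
python3 -m crank '{"steps":[[[0.01,0.72,-0.1],[0.86,0.12,0]],[[0.01,0.72,-0.2],[0.86,0.12,0]],[[0.01,0.72,-0.3],[0.86,0.12,0]],[[0.01,0.72,-0.4],[0.86,0.12,0]],[[0.01,0.72,-0.4],[0.86,0.12,0]],[[0.01,0.72,-0.4],[0.86,0.12,0]],[[0,0,0],[0,0,0]],[[0,0,0],[0,0,0]]]}'
bash p.sh '[.555,.190,.24],98,56,0'
```

```text
time: 17.05
ee_pos: [0.552, 0.2037, 0.229]
eef_rot: [0.58, 0.667, 0.306, -0.354]
ft_force: [-0.0, -0.4, -0.3]
width: 0.0554
grip_force: 25.0
t 17.05 tcp* [0.5528 0.2054 0.2295] total [0.03 0.07 0.02] [ 0.05 -0.03 -0.  ] N 1 row [0.03, 0.07, 0.02] [0.05, -0.03, -0.0] 
 w 0.0554 gf 25.0 F [-0.  -0.4 -0.3] q [ 0.18  0.4  -0.09  1.66 -0.91  1.46  0.51]
```

```bash
cat > chk.py <<'E'
from h import *
np.set_printoptions(precision=4,suppress=True)
zt=float(sys.argv[1])
for n in('top','side'):
    c=grab(n);P=cloud(c)
    near=(np.hypot(P[...,0]-.555,P[...,1]-.19)<.06)&(c['z_map']>0)
    q=P[near&(abs(P[...,2]-zt)<.006)]
    if len(q)>5: print(n,len(q),'top face rect',[np.round(x,4) for x in cv2.minAreaRect(q[:,:2].astype('f4'))],'mean',q.mean(0)); A=np.c_[q[:,:2]-q[:,:2].mean(0),np.ones(len(q))]; print(' slope deg',np.degrees(np.linalg.lstsq(A,q[:,2],rcond=None)[0][:2]))
    if n=='side':
        cv2.imwrite('pics/%s.png'%sys.argv[2],np.clip(cv2.resize(c['pixels'][190:330,150:340],(570,420),interpolation=2).astype(int)*2,0,255).astype('u1'))
E
python3 chk.py .2555 s3
```

```text
top 833 top face rect [array([0.554 , 0.1885]), array([0.0594, 0.0727]), np.float64(89.2653)] mean [0.5541 0.1873 0.2542]
 slope deg [ 0.6287 -0.6628]
side 452 top face rect [array([0.5529, 0.1821]), array([0.0754, 0.0698]), np.float64(6.4912)] mean [0.5522 0.1874 0.2552]
 slope deg [ 0.9285 -2.3496]
```

View pics/s3.png

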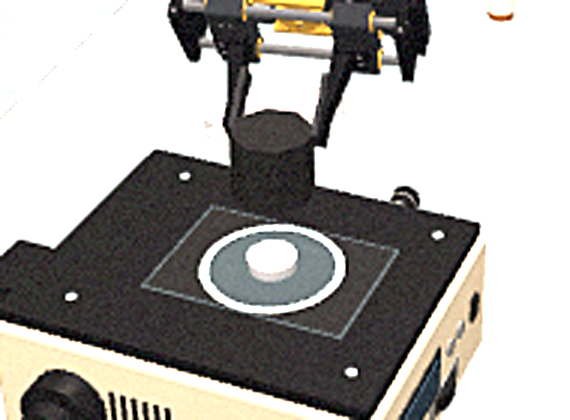

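The shield is upright, mouth-down above the stage, with its closed end at about (272,125). The dish is at (272,258). I'll refine its centre, leaving the fingers out.

Run:
```python
from h import *
for n in('top','side'):
    c=dict(np.load(f'/tmp/{n}.npz'));P=cloud(c)
    m=(abs(P[...,0]-.555)<.015)&(abs(P[...,1]-.19)<.06)&(abs(P[...,2]-.2545)<.006)&(c['z_map']>0)
    q=P[m]; print(n,len(q),'y',np.quantile(q[:,1],[.01,.99]),'z',np.median(q[:,2]))
    m=(abs(P[...,1]-.205)<.012)&(abs(P[...,0]-.555)<.06)&(abs(P[...,2]-.2545)<.006)&(c['z_map']>0)
    q=P[m]; print(n,len(q),'x',np.quantile(q[:,0],[.01,.99]))
```

```text
top 479 y [0.16055048 0.2162596 ] z 0.25406570340032175
top 303 x [0.52723333 0.58043057]
side 227 y [0.15836884 0.21608595] z 0.25513985349066315
side 184 x [0.52481611 0.57977308]
```

```bash
python3 -m crank '{"steps":[[[0.06,0.1,-0.1],[0.05,-0.03,0]],[[0,0,-0.3],[0,0,0]],[[0,0,-0.4],[0,0,0]],[[0,0,-0.4],[0,0,0]],[[0,0,-0.4],[0,0,0]],[[0,0,-0.4],[0,0,0]],[[0,0,-0.3],[0,0,0]],[[0,0,-0.1],[0,0,0]],[[0,0,0],[0,0,0]],[[0,0,0],[0,0,0]]]}'
python3 -m crank '{"steps":[[[0,0,-0.08],[0,0,0]],[[0,0,0],[0,0,0]],[[0,0,0],[0,0,0]]]}'
bash p.sh '[.556,.1925,.172],98,56,0'
```

```text
time: 17.98
ee_pos: [0.5543, 0.2066, 0.1694]
eef_rot: [0.579, 0.666, 0.309, -0.354]
ft_force: [0.5, -0.2, -1.0]
width: 0.0555
grip_force: 25.0
time: 18.23
ee_pos: [0.5543, 0.2066, 0.1676]
eef_rot: [0.579, 0.666, 0.309, -0.354]
ft_force: [-0.1, -0.0, -1.5]
width: 0.0553
grip_force: 25.0
t 18.23 tcp* [0.5538 0.2079 0.1615] total [-0.02  0.05 -0.24] [-0.01  0.03  0.01] N 1 row [-0.02, 0.05, -0.24] [-0.01, 0.03, 0.01] 
 w 0.0553 gf 25.0 F [-0.1 -0.  -1.5] q [ 0.18  0.47 -0.1   1.7  -0.92  1.39  0.61]
```

```bash
python3 -m crank '{"steps":[[[0,0.03,-0.08],[0,0,0]],[[0,0,-0.06],[0,0,0]],[[0,0,0],[0,0,0]]]}'
python3 -m crank '{"steps":[[[0,0,-0.05],[0,0,0]],[[0,0,0],[0,0,0]],[[0,0,0],[0,0,0]]]}'
```

```text
time: 18.48
ee_pos: [0.5541, 0.2074, 0.1635]
eef_rot: [0.579, 0.666, 0.309, -0.354]
ft_force: [0.1, -0.0, -1.6]
width: 0.0557
grip_force: 25.0
time: 18.73
ee_pos: [0.5543, 0.2074, 0.1631]
eef_rot: [0.579, 0.666, 0.309, -0.354]
ft_force: [-0.6, -1.7, 3.7]
width: 0.0556
grip_force: 25.0
```

```bash
python3 -m crank '{"steps":[[[0,0,-0.04],[0,0,0]],[[0,0,0],[0,0,0]]]}'
python3 chk.py .187 s4
```

```text
time: 18.9
ee_pos: [0.5543, 0.2075, 0.163]
eef_rot: [0.579, 0.666, 0.31, -0.354]
ft_force: [-1.7, -2.9, 9.0]
width: 0.0555
grip_force: 25.0
top 706 top face rect [array([0.556 , 0.1931]), array([0.0592, 0.072 ]), np.float64(89.1353)] mean [0.5557 0.1911 0.188 ]
 slope deg [0.862  0.7509]
side 446 top face rect [array([0.5558, 0.1835]), array([0.0736, 0.0775]), np.float64(2.6014)] mean [0.5534 0.1918 0.1875]
 slope deg [ 1.0777 -1.9666]
```

```bash
python3 -m crank '{"steps":[[[0,0,0.05],[0,0,0]],[[0,0,0],[0,0,0]],[[0,0,0],[0,0,0]],[[0,0,0],[0,0,0]],[[0,0,0],[0,0,0]],[[0,0,0],[0,0,0]]]}' 87
python3 -m crank '{"steps":[[[0.06,-0.41,0.28],[0,0,0]],[[0.11,-0.82,0.56],[0,0,0]],[[0.11,-0.82,0.56],[0,0,0]],[[0.11,-0.82,0.56],[0,0,0]],[[0.11,-0.82,0.56],[0,0,0]],[[0,-0.5,0.9],[0,0,0]]]}'
python3 chk.py .187 s4
bash p.sh '[.5102,.0205,.088],92,0,.11,1,-3.3'
```

```text
time: 19.5
ee_pos: [0.5542, 0.2074, 0.1626]
eef_rot: [0.579, 0.666, 0.309, -0.354]
ft_force: [0.3, -0.6, -0.3]
width: 0.084
grip_force: 0.0
time: 20.0
ee_pos: [0.5667, 0.0992, 0.2478]
eef_rot: [0.581, 0.665, 0.308, -0.354]
ft_force: [0.2, -0.0, -0.2]
width: 0.0868
grip_force: 0.0
top 650 top face rect [array([0.5565, 0.1925]), array([0.0572, 0.056 ]), np.float64(51.5938)] mean [0.5559 0.1918 0.1876]
 slope deg [0.3411 0.5899]
side 388 top face rect [array([0.5555, 0.1909]), array([0.0576, 0.0588]), np.float64(2.0774)] mean [0.5541 0.1946 0.187 ]
 slope deg [ 0.7361 -1.7081]
t 20.10 tcp* [0.5102 0.0205 0.1793] total [-2.34 -3.13 -2.89] [-11.19  -0.36  -2.06] N 12 row [-0.19, -0.26, -0.24] [-0.93, -0.03, -0.17] 
 w 0.0873 gf 0.0 F [-0.3 -0.4  0.9] q [ 0.29  0.45 -0.03  1.53 -0.86  1.63  0.56]
```

View pics/s4.png

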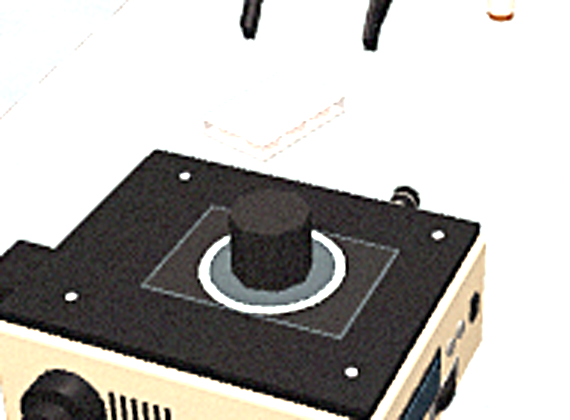

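The shield now stands by itself over the dish, at (270,240) in the crop, with its measured centre at (0.556,0.192). Next is the rod.

```bash
python3 -m crank '{"steps":[[[-0.19,-0.3,0.3],[-0.83,0,-0.17]],[[-0.19,-0.3,0.2],[-0.83,0,-0.17]],[[-0.19,-0.3,0],[-0.83,0,-0.17]],[[-0.19,-0.3,0],[-0.83,0,-0.17]],[[-0.19,-0.3,0],[-0.83,0,-0.17]],[[-0.19,-0.3,0],[-0.83,0,-0.17]],[[-0.19,-0.3,0],[-0.83,0,-0.17]],[[-0.19,-0.3,0],[-0.83,0,-0.17]],[[-0.19,-0.3,0],[-0.83,0,-0.17]],[[-0.19,-0.3,0],[-0.83,0,-0.17]]]}'
bash p.sh '[.5102,.0205,.088],86.7,10,.10'
```

```text
time: 20.93
ee_pos: [0.519, 0.0269, 0.2613]
eef_rot: [0.714, 0.688, 0.077, -0.101]
ft_force: [-0.9, -0.4, 0.2]
width: 0.0871
grip_force: 0.0
t 20.93 tcp* [0.5094 0.0064 0.1681] total [-0.38 -0.82 -3.73] [-0.91 -0.39 -0.28] N 4 row [-0.1, -0.21, -0.93] [-0.23, -0.1, -0.07] 
 w 0.0871 gf 0.0 F [-0.9 -0.4  0.2] q [ 0.05  0.11 -0.    1.62 -0.25  1.46  0.04]
```

```bash
python3 -m crank '{"steps":[[[-0.1,-0.21,-0.5],[-0.23,-0.1,-0.07]],[[-0.1,-0.21,-0.8],[-0.23,-0.1,-0.07]],[[-0.1,-0.21,-0.8],[-0.23,-0.1,-0.07]],[[-0.1,-0.21,-0.8],[-0.23,-0.1,-0.07]],[[0,0,-0.5],[0,0,0]],[[0,0,-0.2],[0,0,0]],[[0,0,0],[0,0,0]]]}'
bash p.sh '[.5102,.0205,.088],86.7,10,0'
```

```text
time: 21.52
ee_pos: [0.5084, 0.0066, 0.1699]
eef_rot: [0.724, 0.684, 0.063, -0.062]
ft_force: [0.4, 0.2, 0.0]
width: 0.0869
grip_force: 0.0
t 21.52 tcp* [0.5104 0.0237 0.0696] total [ 0.08  0.68 -4.01] [-0.03 -0.03 -0.02] N 5 row [0.02, 0.14, -0.8] [-0.01, -0.01, -0.0] 
 w 0.0869 gf 0.0 F [0.4 0.2 0. ] q [ 0.04  0.1  -0.01  1.81 -0.19  1.24  0.03]
```

```bash
python3 -m crank '{"steps":[[[0.02,0.11,-0.65],[0,0,0]],[[0.02,0.11,-0.67],[0,0,0]],[[0.01,0.11,-0.67],[0,0,0]],[[0.01,0.11,-0.67],[0,0,0]],[[0.01,0.11,-0.67],[0,0,0]],[[0.01,0.11,-0.67],[0,0,0]],[[0,0,0],[0,0,0]],[[0,0,0],[0,0,0]]]}'
bash p.sh '[.5102,.0205,.088],86.7,10,0'
python3 -m crank '{"steps":[[[0,0,0],[0,0,0]],[[0,0,0],[0,0,0]],[[0,0,0],[0,0,0]],[[0,0,0],[0,0,0]],[[0,0,0],[0,0,0]],[[0,0,0],[0,0,0]],[[0,0,0],[0,0,0]],[[0,0,0],[0,0,0]],[[0,0,0],[0,0,0]],[[0,0,0],[0,0,0]]]}' 10 40
bash p.sh '[.5102,.0205,.088],86.7,10,0'
```

```text
time: 22.18
ee_pos: [0.5114, 0.0232, 0.0713]
eef_rot: [0.724, 0.684, 0.064, -0.061]
ft_force: [0.7, -0.4, 0.7]
width: 0.0871
grip_force: 0.0
t 22.18 tcp* [0.5104 0.0237 0.0696] total [-0.04  0.02 -0.07] [-0.03 -0.01 -0.02] N 1 row [-0.04, 0.02, -0.07] [-0.03, -0.01, -0.02] 
 w 0.0871 gf 0.0 F [ 0.7 -0.4  0.7] q [ 0.02  0.2  -0.03  1.91 -0.2   1.03  0.04]
time: 23.02
ee_pos: [0.5112, 0.0231, 0.0708]
eef_rot: [0.724, 0.684, 0.064, -0.061]
ft_force: [0.5, 1.0, 0.1]
width: 0.0281
grip_force: 0.0
t 23.02 tcp* [0.5104 0.0237 0.0696] total [-0.03  0.03 -0.05] [-0.03 -0.01 -0.01] N 1 row [-0.03, 0.03, -0.05] [-0.03, -0.01, -0.01] 
 w 0.0281 gf 0.0 F [0.5 1.  0.1] q [ 0.02  0.2  -0.03  1.92 -0.2   1.02  0.04]
```

```bash
python3 -m crank '{"steps":[[[0,0,0],[0,0,0]],[[0,0,0],[0,0,0]],[[0,0,0],[0,0,0]],[[0,0,0],[0,0,0]],[[0,0,0],[0,0,0]]]}'
python3 -m crank '{"steps":[[[0,0,0],[0,0,0]],[[0,0,0],[0,0,0]]]}'
bash p.sh '[.5102,.0205,.088],86.7,10,0'
```

```text
time: 23.43
ee_pos: [0.5125, 0.023, 0.0717]
eef_rot: [0.724, 0.684, 0.065, -0.06]
ft_force: [4.4, -1.3, 5.3]
width: 0.0103
grip_force: 5.8
time: 23.6
ee_pos: [0.5126, 0.023, 0.0718]
eef_rot: [0.724, 0.684, 0.065, -0.06]
ft_force: [4.8, -1.2, 5.5]
width: 0.0103
grip_force: 6.2
t 23.60 tcp* [0.5104 0.0237 0.0696] total [-0.09  0.03 -0.09] [-0.03  0.03 -0.01] N 1 row [-0.09, 0.03, -0.09] [-0.03, 0.03, -0.01] 
 w 0.0103 gf 6.2 F [ 4.8 -1.2  5.5] q [ 0.02  0.2  -0.03  1.91 -0.2   1.02  0.04]
```

Run:
```python
from h import *
c=grab('top');d=grab('side')
a=cv2.resize(c['pixels'][190:280,160:260],(400,360),interpolation=2)
b=cv2.resize(d['pixels'][200:290,240:340],(400,360),interpolation=2)
cv2.imwrite('pics/k1.png',np.clip(np.hstack([a,b]).astype(int)*2,0,255).astype('u1'))
P=cloud(c)
m=(abs(P[...,0]-.515)<.05)&(P[...,1]<.06)&(P[...,1]>-.06)&(P[...,2]>.06)&(P[...,2]<.112)
q=P[m]; print(len(q), np.quantile(q,[.02,.5,.98],axis=0))
```

```text
Traceback (most recent call last):
IndexError: index -1 is out of bounds for axis 0 with size 0
```

View pics/k1.png

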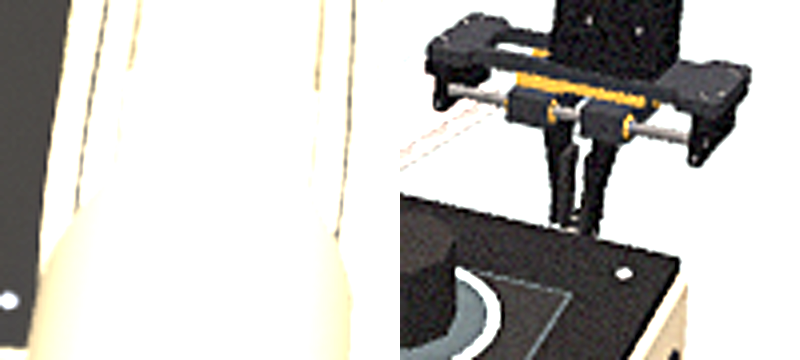

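Run:
```python
from h import *
np.set_printoptions(precision=3,suppress=True,linewidth=200)
d=dict(np.load('/tmp/side.npz'));P=cloud(d);v=d['pixels'].max(-1)
for row in (235,245,250,253,255,257,258,259):
    print(row,[(u,*P[row,u].round(3),int(v[row,u])) for u in range(276,294,2)])
```

```text
235 [(276, np.float64(0.532), np.float64(0.013), np.float64(0.153), 2), (278, np.float64(0.525), np.float64(0.019), np.float64(0.157), 15), (280, np.float64(0.521), np.float64(0.014), np.float64(0.155), 17), (282, np.float64(0.519), np.float64(0.004), np.float64(0.15), 7), (284, np.float64(0.584), np.float64(-0.219), np.float64(0.006), 171), (286, np.float64(0.58), np.float64(-0.227), np.float64(0.001), 170), (288, np.float64(0.498), np.float64(0.02), np.float64(0.163), 0), (290, np.float64(0.487), np.float64(0.042), np.float64(0.178), 17), (292, np.float64(0.481), np.float64(0.044), np.float64(0.181), 28)]
245 [(276, np.float64(0.593), np.float64(-0.167), np.float64(-0.001), 162), (278, np.float64(0.523), np.float64(0.023), np.float64(0.131), 3), (280, np.float64(0.518), np.float64(0.021), np.float64(0.131), 29), (282, np.float64(0.515), np.float64(0.016), np.float64(0.128), 15), (284, np.float64(0.569), np.float64(-0.171), np.float64(0.002), 176), (286, np.float64(0.503), np.float64(0.021), np.float64(0.134), 16), (288, np.float64(0.498), np.float64(0.019), np.float64(0.133), 16), 
[... 3138 characters left out ...]
(0.003), 166), (292, np.float64(0.527), np.float64(-0.115), np.float64(0.0), 149)]
259 [(276, np.float64(0.506), np.float64(0.091), np.float64(0.136), 26), (278, np.float64(0.502), np.float64(0.088), np.float64(0.135), 22), (280, np.float64(0.497), np.float64(0.086), np.float64(0.135), 26), (282, np.float64(0.492), np.float64(0.085), np.float64(0.135), 29), (284, np.float64(0.487), np.float64(0.085), np.float64(0.137), 19), (286, np.float64(0.483), np.float64(0.084), np.float64(0.137), 29), (288, np.float64(0.479), np.float64(0.08), np.float64(0.136), 35), (290, np.float64(0.531), np.float64(-0.109), np.float64(0.0), 123), (292, np.float64(0.524), np.float64(-0.107), np.float64(0.003), 160)]
```

```bash
python3 -m crank '{"steps":[[[0,0,0],[0,0,0]],[[0,0,0],[0,0,0]],[[0,0,0],[0,0,0]],[[0,0,0],[0,0,0]]]}' 0 40
bash p.sh '[.5102,.0205,.088],86.7,10,0'
```

```text
time: 24.03
ee_pos: [0.513, 0.0233, 0.0734]
eef_rot: [0.724, 0.684, 0.066, -0.06]
ft_force: [-2.8, -1.6, 22.0]
width: 0.001
grip_force: 12.1
t 24.03 tcp* [0.5104 0.0237 0.0696] total [-0.11  0.02 -0.15] [-0.04  0.04 -0.01] N 1 row [-0.11, 0.02, -0.15] [-0.04, 0.04, -0.01] 
 w 0.001 gf 12.1 F [-2.8 -1.6 22. ] q [ 0.02  0.2  -0.03  1.91 -0.2   1.03  0.04]
```

Closing to 0 with +22 N upward means the pads slid over the top of the knob, so the real pad contact is higher than assumed. I'll open, go about 20 mm lower and close again.

```bash
python3 -m crank '{"steps":[[[0,0,0.1],[0,0,0]],[[0,0,0],[0,0,0]],[[0,0,0],[0,0,0]],[[0,0,0],[0,0,0]],[[0,0,0],[0,0,0]],[[0,0,0],[0,0,0]],[[0,0,0],[0,0,0]],[[0,0,0],[0,0,0]]]}' 60
python3 -m crank '{"steps":[[[0,0,0],[0,0,0]],[[0,0,-0.2],[0,0,0]],[[-0.04,0,-0.3],[0,0,0]],[[-0.03,0,-0.3],[0,0,0]],[[0,0,-0.2],[0,0,0]],[[0,0,0],[0,0,0]]]}'
bash p.sh '[.5102,.0205,.088],86.7,10,-.02'
```

```text
time: 24.7
ee_pos: [0.511, 0.0231, 0.0731]
eef_rot: [0.724, 0.684, 0.064, -0.061]
ft_force: [0.0, -0.1, -0.5]
width: 0.0463
grip_force: 0.0
time: 25.2
ee_pos: [0.5083, 0.0231, 0.0467]
eef_rot: [0.724, 0.684, 0.063, -0.062]
ft_force: [-0.0, -0.8, 0.1]
width: 0.06
grip_force: 0.0
t 25.20 tcp* [0.5106 0.0272 0.0499] total [0.09 0.16 0.13] [-0.03 -0.04 -0.01] N 1 row [0.09, 0.16, 0.13] [-0.03, -0.04, -0.01] 
 w 0.06 gf 0.0 F [-0.  -0.8  0.1] q [ 0.02  0.23 -0.03  1.94 -0.21  0.98  0.05]
```

```bash
python3 -m crank '{"steps":[[[0.09,0.18,0.05],[0,0,0]],[[0,0,0],[0,0,0]],[[0,0,0],[0,0,0]],[[0,0,0],[0,0,0]],[[0,0,0],[0,0,0]],[[0,0,0],[0,0,0]],[[0,0,0],[0,0,0]],[[0,0,0],[0,0,0]],[[0,0,0],[0,0,0]],[[0,0,0],[0,0,0]]]}' 8 40
python3 -m crank '{"steps":[[[0,0,0],[0,0,0]]]}'
```

```text
time: 26.03
ee_pos: [0.5132, 0.0274, 0.0499]
eef_rot: [0.724, 0.684, 0.065, -0.06]
ft_force: [7.3, 0.1, -6.0]
width: 0.021
grip_force: 40.0
time: 26.12
ee_pos: [0.5132, 0.0274, 0.0499]
eef_rot: [0.724, 0.684, 0.065, -0.06]
ft_force: [7.7, 1.1, -5.1]
width: 0.0211
grip_force: 40.0
```

```bash
python3 -m crank '{"steps":[[[0.06,0,-0.04],[0,0,0]],[[0,0,0],[0,0,0]],[[-0.01,-0.1,0],[0,0,0]],[[-0.01,-0.2,0],[0,0,0]],[[-0.01,-0.2,0],[0,0,0]],[[-0.01,-0.2,0],[0,0,0]],[[-0.01,-0.2,0],[0,0,0]],[[-0.01,-0.1,0],[0,0,0]],[[0,0,0],[0,0,0]]]}' 8 55
python3 -m crank '{"steps":[[[0,0,0],[0,0,0]]]}'; bash p.sh '[.5102,.0205,.088],86.7,10,-.02'
```

```text
time: 26.87
ee_pos: [0.5119, 0.0047, 0.0497]
eef_rot: [0.723, 0.685, 0.065, -0.062]
ft_force: [-2.8, 7.6, 9.3]
width: 0.0204
grip_force: 55.0
time: 26.95
ee_pos: [0.5119, 0.0051, 0.0497]
eef_rot: [0.723, 0.685, 0.065, -0.062]
ft_force: [-4.5, 8.6, 10.3]
width: 0.0208
grip_force: 55.0
t 26.95 tcp* [0.5106 0.0272 0.0499] total [-0.05  0.89  0.01] [-0.06 -0.   -0.03] N 1 row [-0.05, 0.89, 0.01] [-0.06, -0.0, -0.03] 
 w 0.0208 gf 55.0 F [-4.5  8.6 10.3] q [ 0.05  0.23 -0.02  1.93 -0.21  0.99  0.09]
```

```bash
python3 -m crank '{"steps":[[[-0.01,-0.1,0.03],[0,0,0]],[[-0.01,-0.2,0],[0,0,0]],[[-0.01,-0.2,0],[0,0,0]],[[-0.01,-0.15,0],[0,0,0]],[[0,-0.06,0],[0,0,0]],[[0,0,0],[0,0,0]],[[0,0,0],[0,0,0]],[[0,0,0],[0,0,0]]]}'
```

```text
time: 27.62
ee_pos: [0.5109, -0.0119, 0.0498]
eef_rot: [0.723, 0.685, 0.065, -0.062]
ft_force: [0.1, 11.1, 1.5]
width: 0.0207
grip_force: 55.0
```

```bash
python3 chk.py .187 s5
python3 - <<'E'
from h import *
for n in('side','top'):
    c=dict(np.load(f'/tmp/{n}.npz'));P=cloud(c)
    m=(abs(P[...,0]-.509)<.007)&(P[...,1]<.05)&(P[...,1]>-.07)&(P[...,2]>.08)&(P[...,2]<.103)&(c['z_map']>0)
    q=P[m]; v=c['pixels'].max(-1)[m]
    if len(q): o=np.argsort(q[:,1]); print(n,np.c_[q[o],v[o]].round(3)[:60].tolist())
    d=grab(n)
s=monitor.read_state();print(s['time'],s['ee_pos'],s['ft_force'])
E
```

```text
top 655 top face rect [array([0.5566, 0.1932]), array([0.0563, 0.0575]), np.float64(8.1282)] mean [0.556  0.1917 0.1876]
 slope deg [-0.0237  1.1882]
side 379 top face rect [array([0.5555, 0.192 ]), array([0.057 , 0.0577]), np.float64(3.9344)] mean [0.5541 0.1943 0.1872]
 slope deg [ 0.8203 -1.6115]
side [[0.508, -0.038, 0.099, 42.0], [0.509, -0.036, 0.1, 40.0], [0.512, -0.035, 0.098, 2.0], [0.512, -0.034, 0.101, 80.0], [0.508, -0.032, 0.1, 10.0], [0.514, -0.032, 0.099, 0.0], [0.506, -0.032, 0.101, 8.0], [0.516, -0.03, 0.097, 56.0], [0.504, -0.028, 0.097, 108.0], [0.512, -0.028, 0.098, 65.0], [0.504, -0.026, 0.101, 57.0], [0.506, -0.026, 0.101, 114.0], [0.506, -0.023, 0.1, 41.0], [0.508, -0.023, 0.102, 85.0], [0.513, -0.02, 0.1, 13.0], [0.505, -0.02, 0.099, 20.0], [0.515, -0.02, 0.097, 29.0], [0.51, -0.019, 0.101, 18.0], [0.507, -0.018, 0.103, 25.0], [0.504, -0.018, 0.097, 23.0], [0.506, -0.017, 0.101, 27.0], [0.509, -0.016, 0.1, 30.0], [0.511, -0.015, 0.1, 22.0], [0.514, -0.015, 0.097, 85.0], [0.505, -0.013, 0.1, 90.0], [0.502, -0.012, 0.098, 106.0], [0.51, -0.011, 0.1, 75.0], [0.50
[... 1369 characters left out ...]
043, 0.097, 232.0], [0.509, 0.043, 0.096, 226.0], [0.507, 0.043, 0.093, 208.0], [0.505, 0.044, 0.089, 161.0], [0.509, 0.045, 0.097, 224.0], [0.513, 0.045, 0.097, 232.0], [0.507, 0.045, 0.096, 208.0], [0.511, 0.045, 0.096, 229.0], [0.516, 0.045, 0.096, 228.0], [0.505, 0.046, 0.087, 159.0], [0.515, 0.047, 0.099, 228.0], [0.511, 0.047, 0.098, 229.0], [0.509, 0.047, 0.096, 224.0], [0.507, 0.047, 0.095, 205.0], [0.514, 0.047, 0.095, 232.0], [0.505, 0.048, 0.091, 155.0], [0.511, 0.049, 0.099, 230.0], [0.513, 0.049, 0.096, 233.0], [0.509, 0.05, 0.095, 223.0], [0.516, 0.05, 0.096, 229.0], [0.507, 0.05, 0.093, 204.0]]
27.8167 [ 0.51086749 -0.01184389  0.04979523] [ 0.68227683 10.03773932  2.67790084]
```

View pics/s5.png

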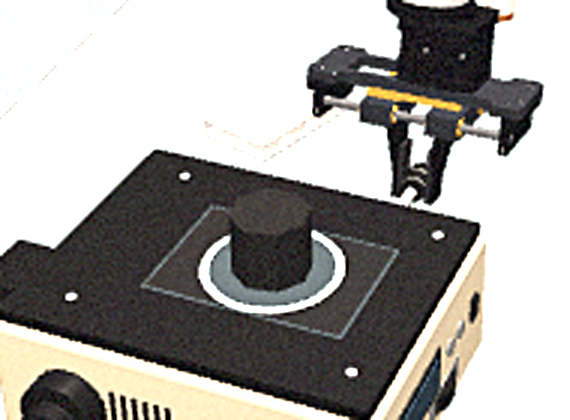

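The picture shows the knob drawn out and held at (415,180), with the shield still standing over the dish at (270,240). The draw measures about 39.5 mm, and the pull force is near the 11 N expected at the ring. I'll hold briefly and hand in.

```bash
python3 -m crank '{"steps":[[[0,-0.02,0],[0,0,0]],[[0,0,0],[0,0,0]],[[0,0,0],[0,0,0]],[[0,0,0],[0,0,0]],[[0,0,0],[0,0,0]]]}' && python3 -c "
from h import *
print(ticket.close_job())"
```

```text
time: 28.23
ee_pos: [0.5108, -0.0122, 0.0498]
eef_rot: [0.723, 0.685, 0.065, -0.062]
ft_force: [1.4, 11.9, 2.6]
width: 0.0203
grip_force: 55.0
the job is handed in; nothing more can be done
None
```

The shield stands mouth-down over the dish, about 1–2 mm off centre, and the shutter rod is held at about 39.7 mm; the job was handed in at 28 s, and no verdict came back.

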